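# Offer the new ball up to a check valve

## Task

We are putting a new ball into the check valve that stands on the bench. First push the black end cap on top of the valve straight down until it is fully home on its collar; then lift the little steel pan by its handle, with the loose ball lying in it, and carry it level through about a quarter turn so that its pouring lip points squarely into the open slanting branch of the valve, the ball staying in the middle of the pan all the way. Do not tip the ball in yet: finish holding the pan still and level in the air, with the end of its lip in the centre of the branch mouth but the pan not leaning on the valve, and leave the other things on the bench where they are.

Things in the scene. Friction and masses are not known exactly. Their poses are not given: they have to be found in the camera images.
- valve: grey plastic ball check valve, fixed upright on a round dark flange (112 mm across). Origin on the upright pipe's axis at bench height, z up. The body is 66 mm in diameter up to its collar's top at z = 145 mm, where the cap goes on. An open branch pipe (outside diameter 62 mm, bore 50 mm) leaves it towards the valve's -y, rising at 45 degrees to its open mouth.
- valve_mouth (a point): centre of the branch's open mouth: on the valve at (0, -81, 151) mm. The mouth faces the valve's -y and up at 45 degrees; its lowest rim point is at about (0, -103, 129) mm, its highest at (0, -59, 173) mm.
- cap (a joint): travel of the black push-on end cap (round, 57 mm in diameter, 32 mm tall, flat top, closed) down the pipe end on top of the valve, in m: 0 = standing 10 mm proud, 0.010 = fully home on the collar. It starts at 0 to 0.003, needs about 9 N to move, and stays where it is left.
- cap_top (a point): centre of the cap's flat top, on the valve's axis; 177 mm above the bench when the cap is fully home
- pan: loose dished pan of bare steel, 0.17 kg, 116 mm over the rim, 26 mm high, on a foot ring 78 mm across. Origin: centre of the underside, z up. Pouring lip to +y (its end 83 mm from the centre), straight black handle to -x: 13 mm wide, 18 mm tall (z 25 to 43 mm), x -70 to -165 mm, flat upright sides, free below. At the start the lip points about a quarter turn clockwise (from above) of where it must
- pan_grip (a point): point to take the handle: its middle height, on the pan at (-108, 0, 34) mm
- pan_lip (a point): end of the pouring lip: on the pan at (0, 83, 22.5) mm
- pan_middle (a point): on the pan's axis at (0, 0, 24) mm: where the ball's centre is when it lies in the middle of the dish
- ball_center (a point): centre of the loose dark rubber ball, diameter 34 mm, 0.03 kg, that lies in the pan; the dish is almost flat within 22 mm of its middle and steeper outside
- cover: bystander: grey ribbed screw cover with a square grip, 69 mm in diameter, 40 mm tall; origin centre of underside
- tape: bystander: roll of white thread tape lying flat, 60 mm in diameter, 16 mm tall; origin centre of underside
- grease: bystander: small jar with a white cap, 52 mm in diameter, 52 mm tall; origin centre of underside
- wrench: bystander: steel wrench lying flat along its x, 200 mm long; origin at its middle

How it is judged:
By the outcome, as a careful person would: the job done as asked, in the order asked, and still so for the second after the job is handed in, while the arm keeps its last pose, push and grip.
It also fails if it takes over 64 s, if anything falls off the work surface, if the arm or the gripper's body presses on something with over 40 N, if the wrist force passes 120 N, or if a joint passes its speed limit or range.

## Robot

A 6-joint arm with a two-finger parallel gripper is mounted at the origin on the work surface. World frame = base frame: x ahead of the robot, y to its left, z up, the work surface at z = 0. Lengths are in m, angles in rad, forces in N, time in s.
With the tool pointing down it reaches from about 0.275 to 0.775 m from the base axis. Payload 14.6 kg.
Tool frame: the origin (TCP) lies at the very end of the fingers, on their centre line; the grasp point (between the pads) lies 19 mm behind it; x points along the fingers, y is the direction in which the jaws open and shut, and the axes are right-handed (so a half turn about x gives the same grasp; the last joint's range is limited). The gripper opens to 85 mm and grips with 20 to 120 N. Pads are 22 mm wide; open, the fingers measure 114 mm over their backs; the gripper's body (76 mm by 85 mm) begins 54 mm behind the grasp point. The pads swing forward as they close: fully open they stand 13 mm farther back than shut.
Start: joints at [-1.302, 0.263, -0.048, 1.259, 0, 1.415], TCP at [0.216, -0.479, 0.231] pointing down, gripper open.
Joint ranges: [-2.65, 2.65], [-0.89, 1.7], [-1.18, 1.37], [-2.13, 2.11], [-1.35, 1.29], [-3.14, 3.14]. Speed limits (rad/s): [1.89, 1.89, 2.57, 2.79, 3.14, 3.14].

## Interface

Orientations are given as a 3x3 rotation matrix whose columns are the frame's x, y, z axes.
In Python, from plant import bot gives the robot as it stands.
- The arm moves only by the tool carry_out, never from a script. Its arguments are lists of equal length, an entry for each row: "offset": the shift along the tool's x, y, z in m, a list of three; "rot": the turn, a rotation vector about the tool's x, y, z in degrees, a list of three; "jaw": the gripper command: -1 is fully open, 1 is shut, values between are in proportion. In form: {"offset": [[dx, dy, dz], ...], "rot": [[rx, ry, rz], ...], "jaw": [jaw, ...]}. A call has 1 to 20 rows; each row shifts and turns the commanded pose from where the row before left it, along the tool's axes as they then stand; what a row does not reach is not made up. A row lasts 1/10 s, in which the tool goes at most 50 mm and 8.59 degrees, less where a joint would pass 70% of its speed; a pose out of reach is approached as far as the arm can. A call is refused whole if a number of a shift passes 0.05 or a number of a turn 8.59, either way. A call with a gripper value outside its range is refused whole. The fingers move at their own pace and stop on an object; "newtons" is the grip in N (left out, the last holds). Time passes only in rows, so rows that do not move let the fingers close. It gives the time, the measured TCP pose, the force and the opening at its end, in the units of the state.
- bot.get_obs(): the state, without advancing time (a new reading comes with each control period).
- bot.grab_frame(name): name is "side" or "top"; returns a dict with "image" (384x512x3 uint8, blue, green, red), "depth" (384x512 float32, m along the optical axis (not along the pixel's ray), 0 where there is no reading), "fx", "fy", "cx", "cy" (pixels), "R" (3x3) and "t" (3): a world point X has camera coordinates R X + t. Camera axes: x right, y down, z forward; pixel columns grow to the right and rows downward; lengths in m; the calibration is good to about 2 mm. A picture is of the moment at which its call begins.
- bot.hand_in(): hands the job in, once; it reports no verdict.
The state is a dict: "clock": time; "joints": joint angles; "joint_vel": joint speeds; "tau": joint torques, N m; "tool_pos": TCP position; "eef_rot": TCP orientation; "force": force on the tool from outside, world axes, zero at the start; "torque": the same for the moment, N m; "opening": opening from 0.0 (shut) to 1.0 (fully open).
Only numpy, scipy, OpenCV 4.12 (cv2) and the standard library are available. Lean on these libraries where they do the work, as an engineer would, in place of code of your own. Each camera call takes 0.05 s, during which the arm holds its last target.

## Working session

There is one attempt and no reset: what is moved stays moved. The work goes in short steps, Python scripts to look and compute and a tool call to move; the robot and the scene stay as the last step left them, time stands still between calls to the robot, and variables do not carry over. Pictures are saved under pics/ and viewed, and the job is handed in when it is done.

Besides the shell and the picture viewer there is one more tool, called after ">>>" by a JSON object that holds its "method" and its "body", one argument or row to a line. carry_out: Moves the arm, as the interface text tells. Its arguments: {"type":"object","properties":{"offset":{"type":"array","items":{"type":"array","items":{"type":"number"}}},"rot":{"type":"array","items":{"type":"array","items":{"type":"number"}}},"jaw":{"type":"array","items":{"type":"number"}},"newtons":{"type":"number"}},"required":["offset","rot","jaw"]}

```bash
mkdir -p pics; ls; python3 - <<'E'
from plant import bot
import cv2,numpy as np
o=bot.get_obs(); print({k:np.round(v,3).tolist() for k,v in o.items()})
for n in("side","top"):
    f=bot.grab_frame(n); cv2.imwrite(f"pics/{n}0.png",f["image"]); np.savez(f"{n}0.npz",**f)
    print(n,f["fx"],f["cx"],f["cy"],(-f["R"].T@f["t"]).round(3),f["R"].round(3).tolist())
E
```

```text
pics
{'clock': 0.0, 'joints': [-1.302, 0.264, -0.049, 1.259, 0.0, 1.415], 'joint_vel': [-0.001, -0.003, 0.0, 0.0, 0.001, -0.001], 'tau': [0.003, -63.761, 38.458, 0.013, 0.0, 0.0], 'tool_pos': [0.216, -0.478, 0.231], 'eef_rot': [[-0.0, 0.411, -0.912], [0.001, -0.912, -0.411], [-1.0, -0.001, -0.0]], 'force': [-0.368, 0.165, 0.125], 'torque': [-0.049, 0.021, 0.012], 'opening': 1.003}
side 406.5046586818507 255.30713516512802 197.44434591938622 [0.006 0.563 0.789] [[-0.732, -0.681, -0.021], [-0.431, 0.487, -0.76], [0.528, -0.547, -0.649]]
top 476.96722259306404 253.59654139831494 198.62684479943294 [ 0.386 -0.024  1.33 ] [[0.008, -1.0, -0.003], [-0.988, -0.007, -0.155], [0.155, 0.004, -0.988]]
```

View pics/side0.png

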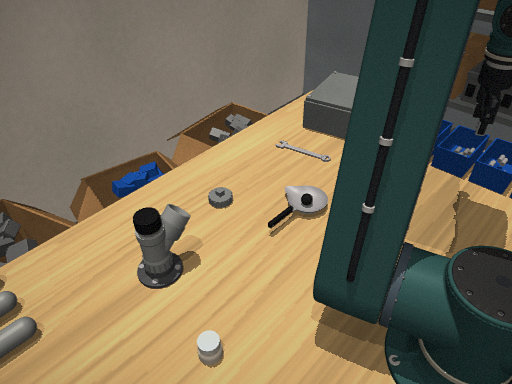

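View pics/top0.png

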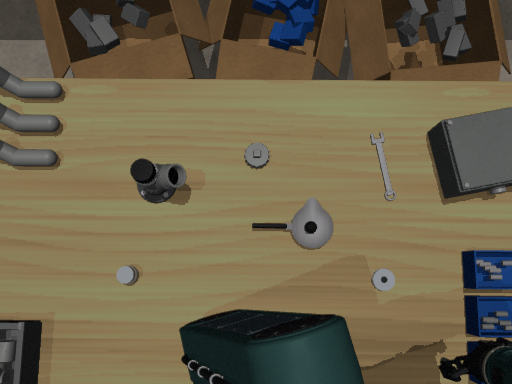

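The top view shows the valve at about (155,180) with its branch pointing right. The pan is at (311,227), with its handle to the left and lip up. Next I'll measure them.

```bash
cat > h.py <<'E'
import numpy as np,cv2
def load(n): return dict(np.load(n,allow_pickle=True))
def ray(f,u,v):
    d=np.array([(u-f["cx"])/f["fx"],(v-f["cy"])/f["fy"],1.0]); R=f["R"]; return -R.T@f["t"],R.T@d
def onz(f,u,v,z):
    c,d=ray(f,u,v); return c+d*(z-c[2])/d[2]
def proj(f,X):
    p=f["R"]@np.asarray(X)+f["t"]; return np.array([f["fx"]*p[0]/p[2]+f["cx"],f["fy"]*p[1]/p[2]+f["cy"]])
def tri(f1,p1,f2,p2):
    c1,d1=ray(f1,*p1);c2,d2=ray(f2,*p2)
    s=np.linalg.lstsq(np.c_[d1,-d2],c2-c1,rcond=None)[0]
    a,b=c1+s[0]*d1,c2+s[1]*d2; return (a+b)/2,np.linalg.norm(a-b)
def cloud(f):
    v,u=np.indices(f["depth"].shape); z=f["depth"]
    P=np.stack([(u-f["cx"])/f["fx"]*z,(v-f["cy"])/f["fy"]*z,z],-1)
    return (P-f["t"])@f["R"]
E
python3 - <<'E'
from h import *
for n,(x,y,w,h) in dict(top=(115,140,240,130),side=(120,170,220,130)).items():
    f=load(n+"0.npz"); im=f["image"]
    cv2.imwrite(f"pics/{n}_z.png",cv2.resize(im[y:y+h,x:x+w],None,fx=3.3,fy=3.3,interpolation=cv2.INTER_CUBIC))
    g=im.max(2); sat=im.max(2).astype(int)-im.min(2)
    m=((g<50)).astype(np.uint8); 
    N,l,s,c=cv2.connectedComponentsWithStats(m)
    P=cloud(f)
    for i in range(1,N):
        if s[i,4]>40 and x-5<c[i][0]<x+w and y-5<c[i][1]<y+h: 
            q=P[(l==i)&(f["depth"]>0)]
            print(n,s[i],c[i].round(1),np.median(q,0).round(3),np.percentile(q[:,2],[5,95]).round(3))
f=load("top0.npz");P=cloud(f)
print("table z",np.median(P[210:260,180:230,2]))
for n in("top","side"):
    f=load(n+"0.npz");P=cloud(f)
    m=(P[...,2]>.165)&(P[...,2]<.2)&(f["depth"]>0)&(P[...,1]>.1)&(P[...,0]>.3)&(P[...,0]<.6)&(f["image"].max(2)<60)
    print(n,m.sum(),np.argwhere(m).mean(0),P[m].mean(0),P[m].min(0),P[m].max(0))
    m=(P[...,2]>.008)&(P[...,2]<.06)&(f["depth"]>0)&(P[...,1]>-.3)&(P[...,1]<.05)&(P[...,0]>.2)&(P[...,0]<.42)
    print(n,m.sum(),P[m].mean(0),P[m].min(0),P[m].max(0))
E
```

```text
top [131 159  26  25 483] [143.1 171. ] [0.632 0.253 0.185] [0.159 0.189]
top [168 166  11  19 148] [173.  174.7] [0.635 0.189 0.125] [0.116 0.138]
top [143 180  33  23 369] [157.4 192.7] [0.603 0.247 0.015] [0.006 0.134]
top [253 223  34   6 145] [270.  225.6] [ 0.514 -0.064  0.041] [0.032 0.046]
top [305 222  12  11 109] [310.3 227. ] [ 0.512 -0.172  0.035] [0.027 0.041]
side [301 194  11  11 100] [306.3 199. ] [ 0.507 -0.165  0.034] [0.02  0.041]
side [268 206  25  22 166] [280.  216.6] [ 0.51  -0.054  0.042] [0.032 0.045]
side [133 208  29  28 625] [146.9 221.1] [0.621 0.264 0.185] [0.159 0.188]
side [144 254  39  34 385] [166.9 272.4] [0.602 0.26  0.013] [0.005 0.03 ]
table z -0.0010980199677691187<stdin>:18: RuntimeWarning: Mean of empty slice.
  ret = um.true_divide(
Traceback (most recent call last):
ValueError: zero-size array to reduction operation minimum which has no identity
```

```bash
python3 - <<'E'
from h import *
for n in("top","side"):
    f=load(n+"0.npz");P=cloud(f);ok=f["depth"]>0
    m=ok&(P[...,2]>.178)&(P[...,2]<.2)&(P[...,1]>.1)&(P[...,1]<.4)&(P[...,0]>.5)&(P[...,0]<.75)
    q=P[m]; (c,r)=cv2.minEnclosingCircle(q[:,:2].astype(np.float32)); 
    print(n,"cap",m.sum(),q.mean(0).round(4),np.median(q[:,2]),np.round(c,4),r, np.argwhere(m).mean(0)[::-1])
    # flange
    m=ok&(P[...,2]>.005)&(P[...,2]<.03)&(P[...,1]>.1)&(P[...,1]<.4)&(P[...,0]>.5)&(P[...,0]<.75)
    q=P[m]; (c,r)=cv2.minEnclosingCircle(q[:,:2].astype(np.float32)); print(" flange",np.round(c,4),r,np.median(q[:,2]))
    # branch points
    m=ok&(P[...,2]>.12)&(P[...,2]<.178)&(P[...,1]>.1)&(P[...,1]<.215)&(P[...,0]>.5)&(P[...,0]<.75)
    q=P[m]; print(" branch",m.sum(),q.min(0),q.max(0),q.mean(0))
    # pan
    m=ok&(P[...,2]>.012)&(P[...,2]<.03)&(P[...,1]>-.28)&(P[...,1]<-.1)&(P[...,0]>.42)&(P[...,0]<.65)
    q=P[m]; print(" pan",m.sum(),q.min(0).round(4),q.max(0).round(4))
    m=ok&(P[...,2]>.033)&(P[...,2]<.06)&(P[...,1]>-.135)&(P[...,1]<.05)&(P[...,0]>.45)&(P[...,0]<.58)
    q=P[m]; L=cv2.fitLine(q[:,:2].astype(np.float32),cv2.DIST_L2,0,.01,.01).ravel()
    print(" handle",m.sum(),q.min(0).round(4),q.max(0).round(4),L)
    print(" z",np.percentile(q[:,2],[10,50,90]))
E
```

```text
top cap 426 [0.6356 0.2569 0.1855] 0.18562743703603982 [0.6363 0.2571] 0.02942783012986183 [141.45539906 169.53755869]
 flange [0.6234 0.2552] 0.18189705908298492 0.010729072529267792
 branch 484 [0.59851106 0.15732077 0.12003069] [0.66124091 0.21481029 0.17561582] [0.62992519 0.18862867 0.14312894]
 pan 897 [ 0.458  -0.2352  0.012 ] [ 0.597  -0.1076  0.0299]
 handle 175 [ 0.5085 -0.1072  0.0342] [ 0.5225 -0.0145  0.0479] [ 0.00275035 -0.99999624  0.5159642  -0.0611679 ]
 z [0.03706754 0.04085173 0.04490759]
side cap 429 [0.6301 0.2605 0.1856] 0.1861933330402173 [0.6331 0.2582] 0.030027981847524643 [146.01864802 217.15384615]
 flange [0.6446 0.2289] 0.08733947575092316 0.01236289956365998
 branch 470 [0.5961011  0.1576193  0.12047703] [0.65719218 0.21494755 0.17309929] [0.61727863 0.19363794 0.1481938 ]
 pan 635 [ 0.4566 -0.2397  0.012 ] [ 0.5951 -0.1126  0.0298]
 handle 166 [ 0.5051 -0.1074  0.033 ] [ 0.5207 -0.0119  0.0462] [ 0.02056735  0.99978846  0.5111674  -0.05708327]
 z [0.03537427 0.04181172 0.04438677]
```

View pics/top_z.png

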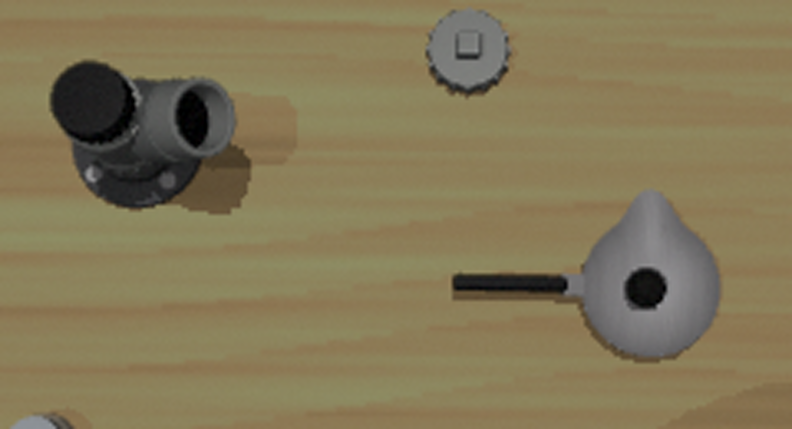

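View pics/side_z.png

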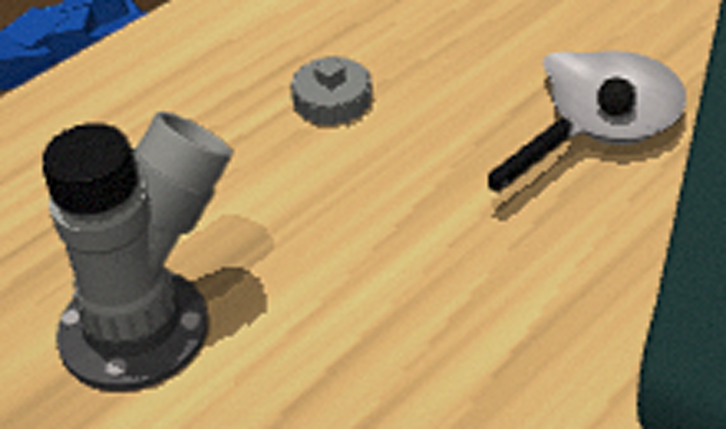

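```bash
python3 - <<'E'
from h import *
a=[]
for n,(x,y) in dict(top=(150,150),side=(150,190)).items():
    f=load(n+"0.npz"); im=f["image"][y:y+48,x:x+48]
    a.append(cv2.resize(cv2.convertScaleAbs(im,alpha=1.5),None,fx=8,fy=8,interpolation=cv2.INTER_CUBIC))
cv2.imwrite("pics/mouth.png",np.hstack(a))
t,s=load("top0.npz"),load("side0.npz")
print(tri(t,(174.4,175.5),s,(178.5,211.5)),onz(t,174.4,175.5,.151),onz(s,178.5,211.5,.151))
print("ball",tri(t,(310.3,227),s,(306.3,199)))
print("handle end top", onz(t,253,225.8,.042),onz(t,286,225.6,.042))
print("lip", onz(t,115+650/3.3,140+190/3.3,.0225))
print("cap", tri(t,(141.5,169.5),s,(146,216.0)))
E
```

```text
(array([0.62758667, 0.18070115, 0.1492962 ]), np.float64(0.0030009168515629276)) [0.62834694 0.18149139 0.151     ] [0.62452772 0.18093471 0.151     ]
ball (array([ 0.51312945, -0.1745046 ,  0.02382745]), np.float64(0.00016066162609168215))
handle end top [ 0.51335628 -0.01729235  0.042     ] [ 0.51459045 -0.1066835   0.042     ]
lip [ 0.59511965 -0.18018506  0.0225    ]
cap (array([0.6360645 , 0.25722003, 0.18291419]), np.float64(0.0004883445606797286))
```

View pics/mouth.png

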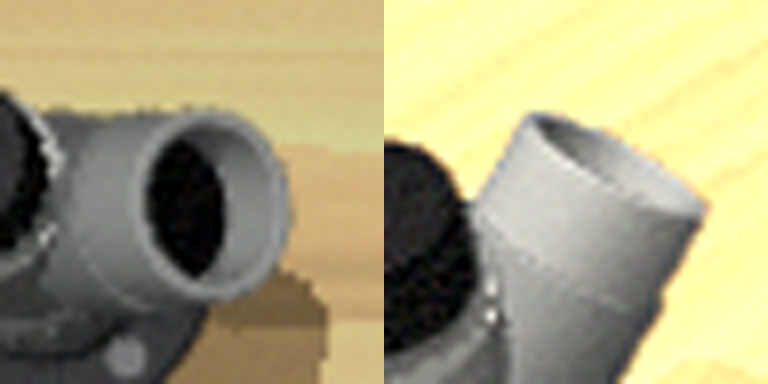

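```bash
python3 - <<'E'
from h import *
t,s=load("top0.npz"),load("side0.npz")
print(tri(t,(176.8,175.3),s,(179.4,210.4)),onz(t,176.8,175.3,.151),onz(s,179.4,210.4,.151))
cap=np.array([.635,.2575])
for p in [(0.627,.179),(.6285,.1768)]:
    d=np.array(p)-cap; print(np.linalg.norm(d),np.degrees(np.arctan2(d[0],-d[1])))
# model check: project predicted rim
for yaw in (0,-3,-6):
    # valve yaw: -y axis direction world
    a=np.radians(yaw); out=np.array([np.sin(a),-np.cos(a),0]); side=np.array([np.cos(a),np.sin(a),0])
    M=np.array([.635,.2575,0])+81e-3*out+[0,0,.15]
    for n,f in(("t",t),("s",s)):
        rim=[proj(f,M+.031*(np.cos(k)*side+np.sin(k)*(out*-.7071+np.array([0,0,.7071])))) for k in np.linspace(0,6.283,100)]
        rim=np.array(rim); print(yaw,n,rim.min(0).round(1),rim.max(0).round(1))
E
echo observed t 167.5,163.4..186.6,187.8 ; echo s 168,204..190.6,217
```

```text
(array([0.62915892, 0.17560499, 0.14813611]), np.float64(0.0009120699412116501)) [0.62890637 0.17545136 0.151     ] [0.62594983 0.17709671 0.151     ]
0.07890659034580066 -5.818970901394582
0.08096134880299365 -4.604960585829897
0 t [166.3 160.9] [186.4 185.2]
0 s [165.1 202.6] [189.1 215.2]
-3 t [166.1 162.4] [186.4 186.9]
-3 s [166.4 203.1] [190.1 216.4]
-6 t [165.9 164. ] [186.2 188.6]
-6 s [167.5 203.5] [191.  217.7]
observed t 167.5,163.4..186.6,187.8
s 168,204..190.6,217
```

>>> {"method": "carry_out", "body": {
  "offset": [
    [0,0,0],
    [0,0,0],
    [0,0,0],
    [0,0,0],
    [0,0,0],
    [0,0,0],
    [0,0,0],
    [0,0,0],
    [0,0.0168,-0.0294],
    [0,0.0168,-0.0294],
    [0,0.0168,-0.0294],
    [0,0.0168,-0.0294],
    [0,0.0168,-0.0294],
    [0,0.0168,-0.0294],
    [0,0.0168,-0.0294],
    [0,0.0168,-0.0294],
    [0,0.0168,-0.0294],
    [0,0.0168,-0.0294],
    [0,0.0168,-0.0294],
    [0,0,0]
  ],
  "rot": [
    [-8.2,0,0],
    [-8.2,0,0],
    [-8.2,0,0],
    [-8.2,0,0],
    [-8.2,0,0],
    [-8.2,0,0],
    [-8.2,0,0],
    [-8.3,0,0],
    [0,0,0],
    [0,0,0],
    [0,0,0],
    [0,0,0],
    [0,0,0],
    [0,0,0],
    [0,0,0],
    [0,0,0],
    [0,0,0],
    [0,0,0],
    [0,0,0],
    [0,0,0]
  ],
  "jaw": [1,1,1,1,1,1,1,1,1,1,1,1,1,1,1,1,1,1,1,1],
  "newtons": 40
}}

```text
clock: 2.1
tool_pos: [0.4017, -0.1525, 0.2311]
eef_rot: [[-0.0, 1.0, 0.003], [0.001, 0.003, -1.0], [-1.0, -0.0, -0.001]]
force: [-0.4, -0.1, -0.0]
opening: 0.003
```

>>> {"method": "carry_out", "body": {
  "offset": [
    [0,0.0168,-0.0292],
    [0,0.0168,-0.0292],
    [0,0.0168,-0.0292],
    [0,0.0168,-0.0292],
    [0,0.0168,-0.0292],
    [0,0.0168,-0.0292],
    [0,0.0168,-0.0292],
    [0,0.0168,-0.0292],
    [0,0.0168,-0.0292],
    [0,0.0168,-0.0292],
    [0,0.0168,-0.0292],
    [0,0.0168,-0.0292],
    [0,0.0168,-0.0292],
    [0,0.0168,-0.0292],
    [0.02,0,0],
    [0.01,0,0],
    [0,0,0]
  ],
  "rot": [
    [0,0,0],
    [0,0,0],
    [0,0,0],
    [0,0,0],
    [0,0,0],
    [0,0,0],
    [0,0,0],
    [0,0,0],
    [0,0,0],
    [0,0,0],
    [0,0,0],
    [0,0,0],
    [0,0,0],
    [0,0,0],
    [0,0,0],
    [0,0,0],
    [0,0,0]
  ],
  "jaw": [1,1,1,1,1,1,1,1,1,1,1,1,1,1,1,1,1]
}}

```text
clock: 3.8
tool_pos: [0.6353, 0.2525, 0.1996]
eef_rot: [[-0.003, 1.0, -0.001], [-0.001, -0.001, -1.0], [-1.0, -0.003, 0.001]]
force: [-0.1, -0.4, -0.4]
opening: -0.003
```

```bash
python3 - <<'E'
from plant import bot
import cv2,numpy as np
o=bot.get_obs(); print(o["joints"].round(3) if hasattr(o["joints"],"round") else o["joints"])
a=[]
for n,(x,y) in dict(top=(110,120),side=(100,160)).items():
    f=bot.grab_frame(n); a.append(cv2.resize(f["image"][y:y+100,x:x+100],None,fx=4,fy=4,interpolation=cv2.INTER_CUBIC))
cv2.imwrite("pics/cap1.png",np.hstack(a))
E
```

```text
[ 0.259  0.558  0.346  1.362 -0.     1.831]
```

View pics/cap1.png

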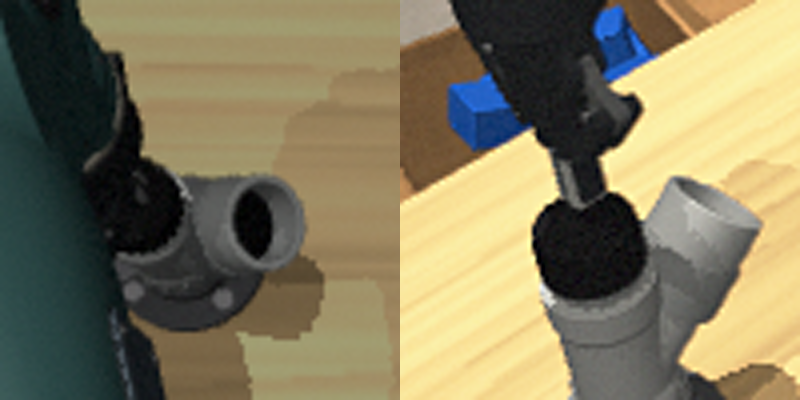

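>>> {"method": "carry_out", "body": {
  "offset": [
    [0,0,-0.005],
    [0.005,0,0],
    [0.005,0,0],
    [0.004,0,0],
    [0.002,0,0],
    [0.002,0,0],
    [0.001,0,0],
    [0,0,0]
  ],
  "rot": [
    [0,0,0],
    [0,0,0],
    [0,0,0],
    [0,0,0],
    [0,0,0],
    [0,0,0],
    [0,0,0],
    [0,0,0]
  ],
  "jaw": [1,1,1,1,1,1,1,1]
}}

```text
clock: 4.7
tool_pos: [0.6361, 0.2584, 0.1827]
eef_rot: [[0.001, 1.0, -0.0], [0.0, -0.0, -1.0], [-1.0, 0.001, -0.0]]
force: [-2.3, -1.5, 5.4]
opening: -0.0
```

>>> {"method": "carry_out", "body": {
  "offset": [
    [0.002,0,0],
    [0.002,0,0],
    [0.001,0,0],
    [0,0,0]
  ],
  "rot": [
    [0,0,0],
    [0,0,0],
    [0,0,0],
    [0,0,0]
  ],
  "jaw": [1,1,1,1]
}}

```text
clock: 5.1
tool_pos: [0.6361, 0.2585, 0.1777]
eef_rot: [[0.001, 1.0, -0.0], [0.0, -0.0, -1.0], [-1.0, 0.001, -0.0]]
force: [-1.5, 0.3, 6.2]
opening: -0.002
```

>>> {"method": "carry_out", "body": {
  "offset": [
    [0.001,0,0],
    [0.001,0,0],
    [0,0,0]
  ],
  "rot": [
    [0,0,0],
    [0,0,0],
    [0,0,0]
  ],
  "jaw": [1,1,1]
}}

```text
clock: 5.4
tool_pos: [0.6362, 0.2585, 0.1769]
eef_rot: [[0.002, 1.0, -0.0], [0.0, -0.0, -1.0], [-1.0, 0.002, -0.0]]
force: [-4.7, -2.0, 17.0]
opening: 0.003
```

>>> {"method": "carry_out", "body": {
  "offset": [
    [0.001,0,0],
    [0,0,0]
  ],
  "rot": [
    [0,0,0],
    [0,0,0]
  ],
  "jaw": [1,1]
}}

```text
clock: 5.6
tool_pos: [0.6363, 0.2585, 0.1768]
eef_rot: [[0.003, 1.0, -0.0], [0.001, -0.0, -1.0], [-1.0, 0.003, -0.001]]
force: [-7.7, -2.4, 25.5]
opening: 0.001
```

>>> {"method": "carry_out", "body": {
  "offset": [
    [-0.01,0,0],
    [-0.02,0,0],
    [-0.025,0,0],
    [0,-0.0102,0.0274],
    [0,-0.0102,0.0274],
    [0,-0.0102,0.0274],
    [0,-0.0102,0.0274],
    [0,-0.0102,0.0274],
    [0,-0.0102,0.0274],
    [0,-0.0102,0.0274],
    [0,-0.0102,0.0274],
    [0,-0.0102,0.0274],
    [0,-0.0102,0.0274],
    [0,-0.0102,0.0274],
    [0,-0.0102,0.0274],
    [0.03,0,0],
    [0.03,0,0],
    [0.02,0,0],
    [0.01,0,0],
    [0,0,0]
  ],
  "rot": [
    [0,0,0],
    [0,0,0],
    [0,0,0],
    [0,0,0],
    [0,0,0],
    [0,0,0],
    [0,0,0],
    [0,0,0],
    [0,0,0],
    [0,0,0],
    [0,0,0],
    [0,0,0],
    [0,0,0],
    [0,0,0],
    [0,0,0],
    [0,0,0],
    [0,0,0],
    [0,0,0],
    [0,0,0],
    [0,0,0]
  ],
  "jaw": [1,1,1,1,1,1,1,1,1,1,-0.3,-0.3,-0.3,-0.3,-0.3,-0.3,-0.3,-0.3,-0.3,-0.3]
}}

```text
clock: 7.6
tool_pos: [0.5131, -0.0701, 0.1386]
eef_rot: [[-0.002, 1.0, -0.0], [0.001, -0.0, -1.0], [-1.0, -0.002, -0.001]]
force: [0.6, -0.4, 0.3]
opening: 0.649
```

```bash
python3 - <<'E'
from plant import bot
import cv2,numpy as np
a=[]
for n,(x,y) in dict(top=(110,120),side=(100,160)).items():
    f=bot.grab_frame(n); np.savez(f"{n}1.npz",**f)
    cv2.imwrite(f"pics/{n}1.png",f["image"])
from h import *
for n in("top","side"):
    f=load(n+"1.npz");P=cloud(f);ok=f["depth"]>0
    m=ok&(P[...,2]>.165)&(P[...,2]<.2)&(P[...,1]>.21)&(P[...,1]<.3)&(P[...,0]>.6)&(P[...,0]<.68)
    print(n,m.sum(),np.percentile(P[m][:,2],[50,80,95]))
E
```

```text
top 436 [0.17547322 0.17743365 0.1792929 ]
side 457 [0.17640644 0.17748267 0.17842859]
```

View pics/side1.png

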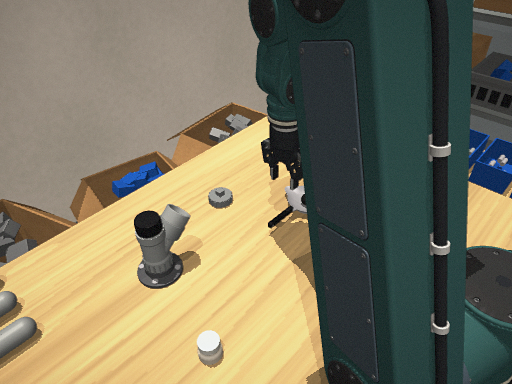

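View pics/top1.png

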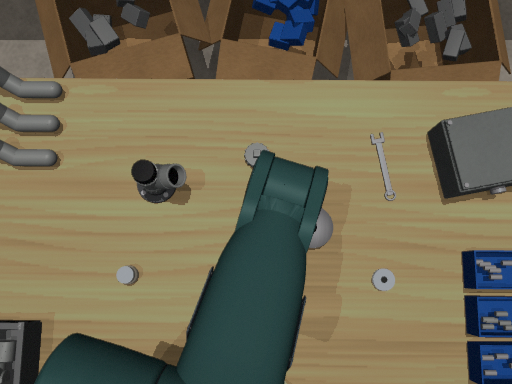

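>>> {"method": "carry_out", "body": {
  "offset": [
    [0.03,0,0],
    [0.03,0,0],
    [0.03,0,0],
    [0.015,0,0],
    [0.01,0,0],
    [0.005,0,0],
    [0.0045,0,0],
    [0,0,0],
    [0,0,0]
  ],
  "rot": [
    [0,0,0],
    [0,0,0],
    [0,0,0],
    [0,0,0],
    [0,0,0],
    [0,0,0],
    [0,0,0],
    [0,0,0],
    [0,0,0]
  ],
  "jaw": [-0.3,-0.3,-0.3,-0.3,-0.2,0,0.2,0.4,0.4]
}}

```text
clock: 8.6
tool_pos: [0.514, -0.0704, 0.0154]
eef_rot: [[0.001, 1.0, -0.0], [-0.0, -0.0, -1.0], [-1.0, 0.001, 0.0]]
force: [0.1, 0.4, -0.7]
opening: 0.299
```

```bash
python3 - <<'E'
from plant import bot
import cv2,numpy as np
f=bot.grab_frame("side"); np.savez("side2.npz",**f)
cv2.imwrite("pics/side2.png",cv2.resize(f["image"][130:250,220:360],None,fx=5,fy=5,interpolation=cv2.INTER_CUBIC))
E
```

```text
(no output)
```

View pics/side2.png

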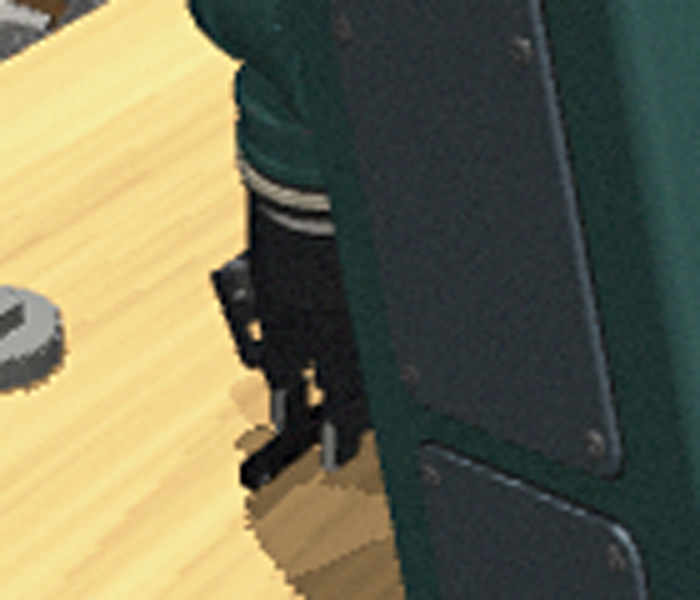

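>>> {"method": "carry_out", "body": {
  "offset": [
    [0,0,0],
    [0,0,0],
    [0,0,0],
    [0,0,0],
    [0,0,0],
    [0,0,0],
    [0,0,0],
    [0,0,0],
    [0,0,0],
    [0,0,0],
    [0,0,0]
  ],
  "rot": [
    [0,0,0],
    [0,0,0],
    [0,0,0],
    [0,0,0],
    [0,0,0],
    [0,0,0],
    [0,0,0],
    [0,0,0],
    [0,0,0],
    [0,0,0],
    [0,0,0]
  ],
  "jaw": [0.5,0.55,0.6,0.63,0.66,0.7,0.75,0.8,1,1,1],
  "newtons": 100
}}

```text
clock: 9.75
tool_pos: [0.5135, -0.0702, 0.0148]
eef_rot: [[-0.0, 1.0, -0.0], [0.0, -0.0, -1.0], [-1.0, -0.0, -0.0]]
force: [-1.9, 0.4, 2.5]
opening: 0.134
```

>>> {"method": "carry_out", "body": {
  "offset": [
    [-0.001,0,0],
    [-0.002,0,0],
    [-0.004,0,0],
    [-0.005,0,0],
    [-0.005,0,0],
    [-0.005,0,0],
    [-0.004,0,0],
    [-0.002,0,0],
    [-0.001,0,0],
    [0,0,0],
    [0,0,0]
  ],
  "rot": [
    [0,0,0],
    [0,0,0],
    [0,0,0],
    [0,0,0],
    [0,0,0],
    [0,0,0],
    [0,0,0],
    [0,0,0],
    [0,0,0],
    [0,0,0],
    [0,0,0]
  ],
  "jaw": [1,1,1,1,1,1,1,1,1,1,1]
}}

```text
clock: 10.85
tool_pos: [0.5135, -0.0702, 0.0437]
eef_rot: [[-0.0, 1.0, -0.0], [0.0, -0.0, -1.0], [-1.0, -0.0, -0.0]]
force: [0.7, -0.3, -1.0]
opening: 0.133
```

```bash
python3 - <<'E'
from plant import bot
import cv2,numpy as np
o=bot.get_obs(); print(o["joints"],o["torque"])
a=[]
for n in ("top","side"):
    f=bot.grab_frame(n); np.savez(f"{n}3.npz",**f)
    a.append(cv2.resize(f["image"][130:270,220:360],(400,400),interpolation=cv2.INTER_CUBIC))
cv2.imwrite("pics/lift3.png",np.hstack(a))
E
```

```text
[-2.93226245e-01  3.84755524e-01 -4.16089385e-01  7.70151563e-01
  2.67630779e-06  1.27785595e+00] [ 0.18314812  0.03288678 -0.02260403]
```

View pics/lift3.png

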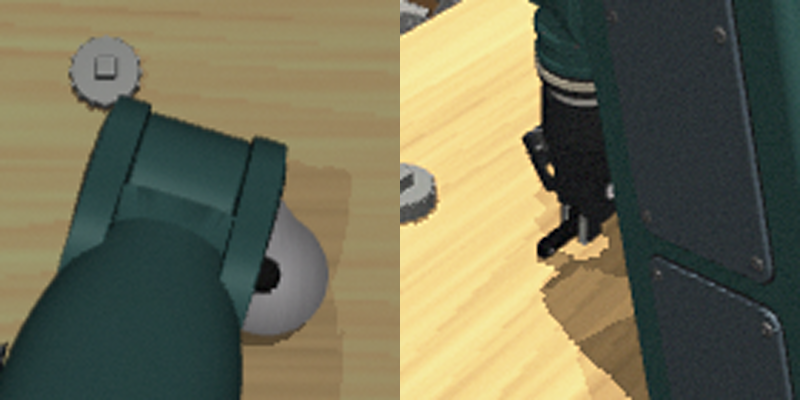

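```bash
cat > pan.py <<'E'
from h import *
import sys
def panfit(fn,zlo,zhi,box):
    f=load(fn);P=cloud(f);ok=f["depth"]>0
    im=f["image"].astype(int); sat=im.max(2)-im.min(2); g=im.max(2)
    m=ok&(P[...,2]>zlo)&(P[...,2]<zhi)&(P[...,0]>box[0])&(P[...,0]<box[1])&(P[...,1]>box[2])&(P[...,1]<box[3])
    st=m&(sat<25)&(g>90)&(g<220); bl=m&(g<60)
    return f,P,st,bl
E
python3 - <<'E'
from pan import *
for fn in("top0.npz","top3.npz"):
    zo=0 if '0' in fn else .029
    f,P,st,bl=panfit(fn,zo+.005,zo+.05,(.44,.61,-.25,-.155))
    q=P[st];print(fn,st.sum(),q.min(0),q.max(0))
    for lo,hi in((-.25,-.225),(-.225,-.2),(-.2,-.18),(-.18,-.15)):
        k=(q[:,1]>lo)&(q[:,1]<hi); print(lo,k.sum(),q[k].mean(0).round(4) if k.any() else 0, )
    for lo,hi in((.45,.48),(.48,.5),(.5,.53),(.53,.56)):
        k=(q[:,0]>lo)&(q[:,0]<hi)&(q[:,1]<-.2); print(' x',lo,k.sum(),q[k].mean(0).round(4) if k.any() else 0, )
    N,l,s,c=cv2.connectedComponentsWithStats(bl.astype(np.uint8)); print(s[1:],c[1:])
E
```

```text
top0.npz 1006 [ 0.45796147 -0.23521286  0.00503026] [ 0.59701703 -0.15512333  0.03005677]
-0.25 72 [ 0.5137 -0.2297  0.02  ]
-0.225 323 [ 0.5167 -0.2118  0.0145]
-0.2 287 [ 0.5272 -0.1901  0.0132]
-0.18 324 [ 0.5262 -0.1671  0.0131]
 x 0.45 36 [ 0.4727 -0.2089  0.0195]
 x 0.48 81 [ 0.4903 -0.2162  0.0158]
 x 0.5 147 [ 0.5147 -0.2179  0.0135]
 x 0.53 114 [ 0.543  -0.2141  0.0157]
[[305 221  12  13 115]] [[310.17391304 226.96521739]]
top3.npz 708 [ 0.45928022 -0.23600332  0.03404691] [ 0.58177472 -0.15720906  0.05694781]
-0.25 81 [ 0.5156 -0.2294  0.0479]
-0.225 313 [ 0.5167 -0.212   0.0427]
-0.2 222 [ 0.5157 -0.1922  0.0408]
-0.18 92 [ 0.4749 -0.1702  0.0425]
 x 0.45 36 [ 0.4739 -0.2086  0.0469]
 x 0.48 81 [ 0.4902 -0.2155  0.0438]
 x 0.5 143 [ 0.5145 -0.2192  0.0421]
 x 0.53 118 [ 0.5433 -0.2148  0.0441]
[[309 220   9  13  76]] [[313.21052632 226.32894737]]
```

>>> {"method": "carry_out", "body": {
  "offset": [
    [-0.0002,0,-0.0003],
    [-0.0005,0,-0.0005],
    [-0.0007,0,-0.0008],
    [-0.001,0,-0.0011],
    [-0.0012,0,-0.0014],
    [-0.0014,0,-0.0016],
    [-0.0017,0,-0.0019],
    [-0.0019,0,-0.0022],
    [-0.0021,0,-0.0024],
    [-0.0024,0,-0.0027],
    [-0.0026,0,-0.003],
    [-0.0028,0,-0.0032],
    [-0.0031,0,-0.0035],
    [-0.0033,0,-0.0038],
    [-0.0036,0,-0.0041],
    [-0.0038,0,-0.0043],
    [-0.004,0,-0.0046],
    [-0.0043,0,-0.0049],
    [-0.0045,0,-0.0051],
    [-0.0048,0,-0.0054]
  ],
  "rot": [
    [0,0,0],
    [0,0,0],
    [0,0,0],
    [0,0,0],
    [0,0,0],
    [0,0,0],
    [0,0,0],
    [0,0,0],
    [0,0,0],
    [0,0,0],
    [0,0,0],
    [0,0,0],
    [0,0,0],
    [0,0,0],
    [0,0,0],
    [0,0,0],
    [0,0,0],
    [0,0,0],
    [0,0,0],
    [0,0,0]
  ],
  "jaw": [1,1,1,1,1,1,1,1,1,1,1,1,1,1,1,1,1,1,1,1]
}}

```text
clock: 12.95
tool_pos: [0.5136, -0.013, 0.0941]
eef_rot: [[-0.0, 1.0, -0.0], [0.0, -0.0, -1.0], [-1.0, -0.0, -0.0]]
force: [-0.5, 0.2, -2.4]
opening: 0.133
```

>>> {"method": "carry_out", "body": {
  "offset": [
    [-0.0048,0,-0.0054],
    [-0.0045,0,-0.0051],
    [-0.0043,0,-0.0049],
    [-0.004,0,-0.0046],
    [-0.0038,0,-0.0043],
    [-0.0036,0,-0.0041],
    [-0.0033,0,-0.0038],
    [-0.0031,0,-0.0035],
    [-0.0028,0,-0.0032],
    [-0.0026,0,-0.003],
    [-0.0024,0,-0.0027],
    [-0.0021,0,-0.0024],
    [-0.0019,0,-0.0022],
    [-0.0017,0,-0.0019],
    [-0.0014,0,-0.0016],
    [-0.0012,0,-0.0014],
    [-0.001,0,-0.0011],
    [-0.0007,0,-0.0008],
    [-0.0005,0,-0.0005],
    [-0.0002,0,-0.0003]
  ],
  "rot": [
    [0,0,0],
    [0,0,0],
    [0,0,0],
    [0,0,0],
    [0,0,0],
    [0,0,0],
    [0,0,0],
    [0,0,0],
    [0,0,0],
    [0,0,0],
    [0,0,0],
    [0,0,0],
    [0,0,0],
    [0,0,0],
    [0,0,0],
    [0,0,0],
    [0,0,0],
    [0,0,0],
    [0,0,0],
    [0,0,0]
  ],
  "jaw": [1,1,1,1,1,1,1,1,1,1,1,1,1,1,1,1,1,1,1,1]
}}

```text
clock: 14.95
tool_pos: [0.5137, 0.0434, 0.1436]
eef_rot: [[0.0, 1.0, -0.0], [0.0, -0.0, -1.0], [-1.0, 0.0, -0.0]]
force: [0.1, -0.8, -2.1]
opening: 0.132
```

```bash
python3 - <<'E'
from plant import bot
import cv2,numpy as np
o=bot.get_obs(); print(o["joints"],o["torque"])
a=[]
for n in ("top","side"):
    f=bot.grab_frame(n); np.savez(f"{n}4.npz",**f)
    a.append(cv2.resize(f["image"][100:280,120:360],(480*5//6,300),interpolation=cv2.INTER_CUBIC))
cv2.imwrite("pics/lift4.png",np.hstack(a))
E
```

```text
[-7.39563860e-02  2.90604866e-01 -2.54399998e-01  1.02575680e+00
  2.59145045e-05  1.49717345e+00] [0.15077002 0.00320309 0.01456763]
```

View pics/lift4.png

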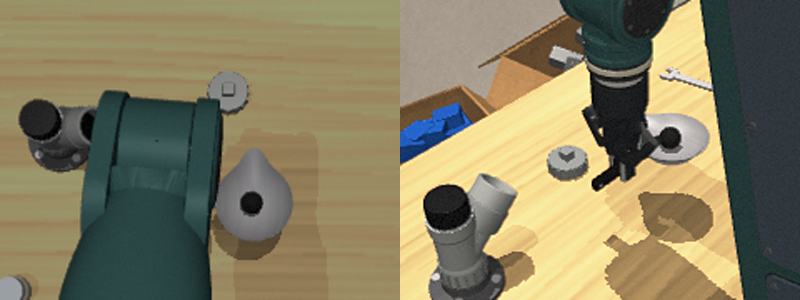

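```bash
python3 - <<'E'
from pan import *
f,P,st,bl=panfit("top4.npz",.133,.185,(.44,.62,-.14,.0))
st=cv2.morphologyEx(((st|bl)).astype(np.uint8),cv2.MORPH_OPEN,np.ones((3,3)))
cs=max(cv2.findContours(st,0,1)[0],key=cv2.contourArea)[:,0]
W=np.array([onz(f,u,v,.153) for u,v in cs])
print(W.min(0),W.max(0))
sel=W[(W[:,0]<.52)&(W[:,1]<-.01)]
A=np.c_[2*sel[:,:2],np.ones(len(sel))]; s=np.linalg.lstsq(A,(sel[:,:2]**2).sum(1),rcond=None)[0]; print("centre",s[:2],np.sqrt(s[2]+s[0]**2+s[1]**2))
tip=W[W[:,0]>W[:,0].max()-.002]; print("tip",tip.mean(0))
q=P[st>0]; 
N,l,ss,c=cv2.connectedComponentsWithStats(bl.astype(np.uint8)); i=1+np.argmax(ss[1:,4]);print("ball",onz(f,*c[i],.1286+.024),c[i])
k=(st>0)&~bl; q=P[k]; cx=s[:2]; r=np.hypot(*(q[:,:2]-cx).T); qq=q[(r>.024)&(r<.052)]; rr=r[(r>.024)&(r<.052)]
A=np.c_[qq[:,0]-cx[0],qq[:,1]-cx[1],rr,rr**2,np.ones(len(rr))]; co=np.linalg.lstsq(A,qq[:,2],rcond=None)[0]; print("tilt deg",np.degrees(co[:2]))
E
```

```text
[ 0.4577731  -0.12187354  0.153     ] [ 0.5952948  -0.00784252  0.153     ]
centre [ 0.51411524 -0.0650431 ] 0.055724050449581376
tip [ 0.59525721 -0.06468343  0.153     ]
ball [ 0.51351649 -0.06080615  0.1526    ] [270.36363636 221.47552448]
tilt deg [-1.230284   -0.42065522]
```

>>> {"method": "carry_out", "body": {
  "offset": [
    [0,0,0],
    [0,0,0],
    [0,0,0],
    [0,0,0],
    [0,0,0],
    [0,0,0],
    [0,0,0],
    [0,0,0],
    [0,0,0],
    [0,0,0],
    [0,0,0],
    [0,0,0],
    [0,0,0],
    [0,0,0],
    [0,0,0],
    [0,0,0],
    [0,0,0],
    [0,0,0],
    [0,0,0],
    [0,0,0]
  ],
  "rot": [
    [-0.1,0,0],
    [-0.2,0,0],
    [-0.3,0,0],
    [-0.4,0,0],
    [-0.5,0,0],
    [-0.6,0,0],
    [-0.7,0,0],
    [-0.8,0,0],
    [-0.9,0,0],
    [-1.0,0,0],
    [-1.1,0,0],
    [-1.2,0,0],
    [-1.3,0,0],
    [-1.4,0,0],
    [-1.5,0,0],
    [-1.6,0,0],
    [-1.7,0,0],
    [-1.8,0,0],
    [-1.9,0,0],
    [-2.0,0,0]
  ],
  "jaw": [1,1,1,1,1,1,1,1,1,1,1,1,1,1,1,1,1,1,1,1]
}}

```text
clock: 17.05
tool_pos: [0.5137, 0.0433, 0.1436]
eef_rot: [[-0.0, 0.933, 0.361], [-0.0, 0.361, -0.933], [-1.0, -0.0, 0.0]]
force: [0.6, 0.0, -1.2]
opening: 0.13
```

>>> {"method": "carry_out", "body": {
  "offset": [
    [0,0,0],
    [0,0,0],
    [0,0,0],
    [0,0,0],
    [0,0,0],
    [0,0,0],
    [0,0,0],
    [0,0,0],
    [0,0,0],
    [0,0,0],
    [0,0,0],
    [0,0,0],
    [0,0,0],
    [0,0,0],
    [0,0,0],
    [0,0,0],
    [0,0,0],
    [0,0,0],
    [0,0,0],
    [0,0,0]
  ],
  "rot": [
    [-2.1,0,0],
    [-2.1,0,0],
    [-2.1,0,0],
    [-2.1,0,0],
    [-2.1,0,0],
    [-2.1,0,0],
    [-2.1,0,0],
    [-2.1,0,0],
    [-2.1,0,0],
    [-2.1,0,0],
    [-2.1,0,0],
    [-2.1,0,0],
    [-2.1,0,0],
    [-2.1,0,0],
    [-2.1,0,0],
    [-2.1,0,0],
    [-2.1,0,0],
    [-2.1,0,0],
    [-2.1,0,0],
    [-2.1,0,0]
  ],
  "jaw": [1,1,1,1,1,1,1,1,1,1,1,1,1,1,1,1,1,1,1,1]
}}

```text
clock: 19.05
tool_pos: [0.5136, 0.0433, 0.1436]
eef_rot: [[-0.0, 0.452, 0.892], [-0.0, 0.892, -0.452], [-1.0, -0.0, -0.0]]
force: [-0.2, 0.1, -2.4]
opening: 0.13
```

>>> {"method": "carry_out", "body": {
  "offset": [
    [0,0,0],
    [0,0,0],
    [0,0,0],
    [0,0,0],
    [0,0,0],
    [0,0,0],
    [0,0,0],
    [0,0,0],
    [0,0,0],
    [0,0,0],
    [0,0,0],
    [0,0,0],
    [0,0,0],
    [0,0,0],
    [0,0,0],
    [0,0,0],
    [0,0,0],
    [0,0,0],
    [0,0,0],
    [0,0,0]
  ],
  "rot": [
    [-2.0,0,0],
    [-1.9,0,0],
    [-1.8,0,0],
    [-1.7,0,0],
    [-1.6,0,0],
    [-1.5,0,0],
    [-1.4,0,0],
    [-1.3,0,0],
    [-1.2,0,0],
    [-1.1,0,0],
    [-1.1,0,0],
    [-1.0,0,0],
    [-0.9,0,0],
    [-0.8,0,0],
    [-0.7,0,0],
    [-0.6,0,0],
    [-0.5,0,0],
    [-0.4,0,0],
    [-0.3,0,0],
    [-0.2,0,0]
  ],
  "jaw": [1,1,1,1,1,1,1,1,1,1,1,1,1,1,1,1,1,1,1,1]
}}

```text
clock: 21.05
tool_pos: [0.5137, 0.0433, 0.1436]
eef_rot: [[0.0, 0.087, 0.996], [-0.0, 0.996, -0.087], [-1.0, -0.0, 0.0]]
force: [0.5, 0.2, -1.8]
opening: 0.137
```

>>> {"method": "carry_out", "body": {
  "offset": [
    [0,0,0],
    [0,0,0],
    [0,0,0],
    [0,0,0],
    [0,0,0]
  ],
  "rot": [
    [0,0,0],
    [0,0,0],
    [0,0,0],
    [0,0,0],
    [0,0,0]
  ],
  "jaw": [1,1,1,1,1]
}}

```text
clock: 21.55
tool_pos: [0.5137, 0.0433, 0.1436]
eef_rot: [[-0.0, 0.088, 0.996], [0.0, 0.996, -0.088], [-1.0, 0.0, -0.0]]
force: [0.3, -1.2, -3.1]
opening: 0.128
```

```bash
python3 - <<'E'
from plant import bot
import cv2,numpy as np
o=bot.get_obs(); print(o["joints"],o["torque"])
a=[]
for n in ("top","side"):
    f=bot.grab_frame(n); np.savez(f"{n}5.npz",**f)
    a.append(cv2.resize(f["image"][120:260,120:260],(400,400),interpolation=cv2.INTER_CUBIC))
cv2.imwrite("pics/turn5.png",np.hstack(a))
E
```

```text
[-7.39986670e-02  2.90650303e-01 -2.54450761e-01  1.02570785e+00
  7.00594222e-06  1.36417058e-02] [0.07013093 0.19528654 0.0080136 ]
```

View pics/turn5.png

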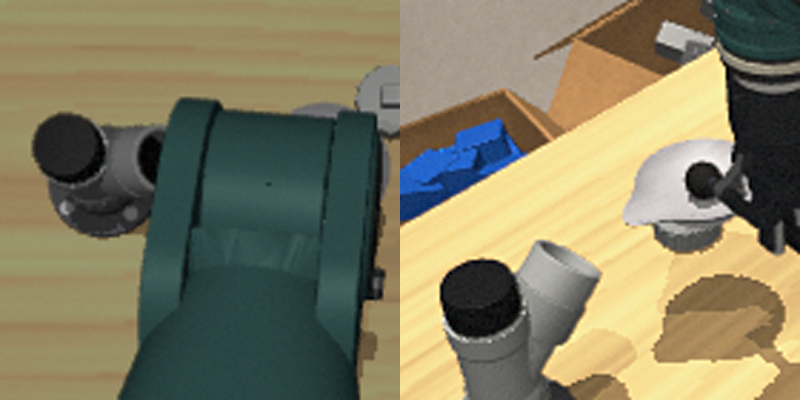

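```bash
python3 - <<'E'
from h import *
f=load("side5.npz")
im=f["image"][160:220,180:260]; cv2.imwrite("pics/lip5.png",cv2.resize(im,None,fx=10,fy=10,interpolation=cv2.INTER_CUBIC))
print("exp lip",proj(f,(.6289,.1166,.1513)),"exp centre r58",proj(f,(.6217,.0339,.1526)))
for M in((.628,.177,.151),(.6285,.1755,.151),(.626,.177,.151)): print(M,proj(f,M),proj(load("top0.npz"),M))
E
```

```text
exp lip [198.11035019 197.21014737] exp centre r58 [224.70179294 182.13997647]
(0.628, 0.177, 0.151) [178.87874844 209.98848152] [176.17465173 175.64779231]
(0.6285, 0.1755, 0.151) [179.24426685 209.57194288] [176.77542672 175.45778499]
(0.626, 0.177, 0.151) [179.4187323  210.36963222] [176.14837229 176.42536843]
```

View pics/lip5.png

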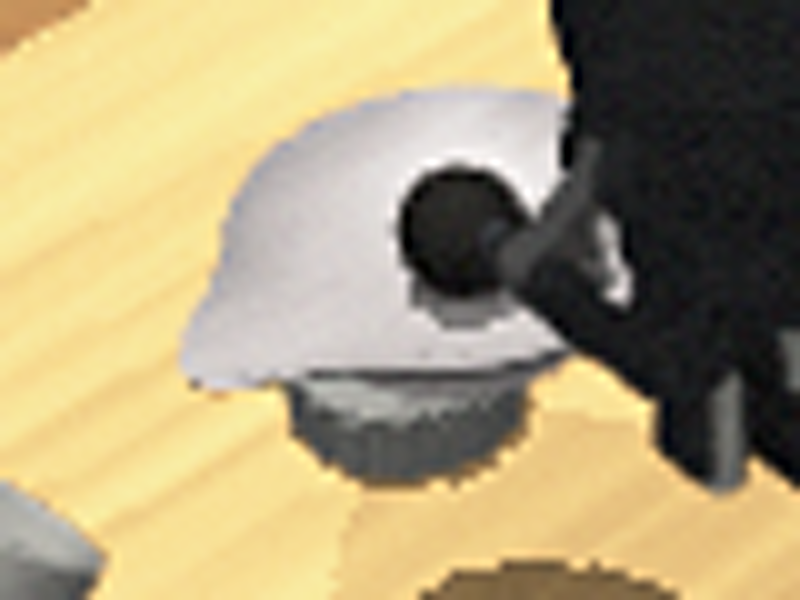

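>>> {"method": "carry_out", "body": {
  "offset": [
    [0,0.0002,0],
    [0,0.0005,-0.0001],
    [0,0.0008,-0.0001],
    [0,0.001,-0.0001],
    [0,0.0012,-0.0001],
    [0,0.0015,-0.0002],
    [0,0.0018,-0.0002],
    [0,0.002,-0.0002],
    [0,0.0022,-0.0002],
    [0,0.0025,-0.0003],
    [0,0.0028,-0.0003],
    [0,0.003,-0.0003],
    [0,0.0032,-0.0003],
    [0,0.0035,-0.0004],
    [0,0.0037,-0.0004]
  ],
  "rot": [
    [0,0,0],
    [0,0,0],
    [0,0,0],
    [0,0,0],
    [0,0,0],
    [0,0,0],
    [0,0,0],
    [0,0,0],
    [0,0,0],
    [0,0,0],
    [0,0,0],
    [0,0,0],
    [0,0,0],
    [0,0,0],
    [0,0,0]
  ],
  "jaw": [1,1,1,1,1,1,1,1,1,1,1,1,1,1,1]
}}

```text
clock: 23.15
tool_pos: [0.5131, 0.0737, 0.1436]
eef_rot: [[0.0, 0.087, 0.996], [-0.0, 0.996, -0.087], [-1.0, 0.0, 0.0]]
force: [-0.8, -0.5, -2.1]
opening: 0.138
```

>>> {"method": "carry_out", "body": {
  "offset": [
    [0,0.0037,-0.0004],
    [0,0.0035,-0.0004],
    [0,0.0032,-0.0003],
    [0,0.003,-0.0003],
    [0,0.0028,-0.0003],
    [0,0.0025,-0.0003],
    [0,0.0022,-0.0002],
    [0,0.002,-0.0002],
    [0,0.0018,-0.0002],
    [0,0.0015,-0.0002],
    [0,0.0012,-0.0001],
    [0,0.001,-0.0001],
    [0,0.0008,-0.0001],
    [0,0.0005,-0.0001],
    [0,0.0002,0],
    [0,0,0],
    [0,0,0],
    [0,0,0],
    [0,0,0],
    [0,0,0]
  ],
  "rot": [
    [0,0,0],
    [0,0,0],
    [0,0,0],
    [0,0,0],
    [0,0,0],
    [0,0,0],
    [0,0,0],
    [0,0,0],
    [0,0,0],
    [0,0,0],
    [0,0,0],
    [0,0,0],
    [0,0,0],
    [0,0,0],
    [0,0,0],
    [0,0,0],
    [0,0,0],
    [0,0,0],
    [0,0,0],
    [0,0,0]
  ],
  "jaw": [1,1,1,1,1,1,1,1,1,1,1,1,1,1,1,1,1,1,1,1]
}}

```text
clock: 25.15
tool_pos: [0.5125, 0.1035, 0.1436]
eef_rot: [[-0.0, 0.088, 0.996], [0.0, 0.996, -0.088], [-1.0, 0.0, -0.0]]
force: [0.0, -0.0, -2.0]
opening: 0.129
```

```bash
python3 - <<'E'
from plant import bot
import cv2,numpy as np
from h import *
o=bot.get_obs(); print(o["joints"],o["torque"],o["force"])
p=np.array(o["tool_pos"]); R=np.array(o["eef_rot"]); py=R[:,1]; px=R[:,2]
lip=p+.1084*px+.083*py+[0,0,-.0148+.0225]; ctr=p+.1084*px+[0,0,-.0148+.024]
a=[]
for n in ("top","side"):
    f=bot.grab_frame(n); np.savez(f"{n}6.npz",**f); print(n,"lip",lip.round(4),proj(f,lip),"ballexp",ctr,proj(f,ctr))
    y,x=(140,130) if n=="top" else (160,140)
    a.append(cv2.resize(f["image"][y:y+80,x:x+100],(500,400) if n=="x" else (400,320),interpolation=cv2.INTER_CUBIC))
    if n=="side": cv2.imwrite("pics/end6s.png",cv2.resize(f["image"][165:235,150:240],None,fx=8,fy=8,interpolation=cv2.INTER_CUBIC))
cv2.imwrite("pics/end6.png",np.hstack(a))
E
```

```text
[ 4.32417675e-02  3.02509678e-01 -2.36701888e-01  1.03159648e+00
  2.04199001e-05  1.30869981e-01] [-0.04342424  0.18596581 -0.02948354] [ 0.03096187 -0.00577542 -2.04706168]
top lip [0.6278 0.1767 0.1513] [176.29140503 175.71786992] ballexp [0.62050161 0.09397105 0.15277396] [208.94277066 178.66754454]
side lip [0.6278 0.1767 0.1513] [179.04119949 209.87171813] ballexp [0.62050161 0.09397105 0.15277396] [207.31005877 193.72998854]
```

View pics/end6s.png

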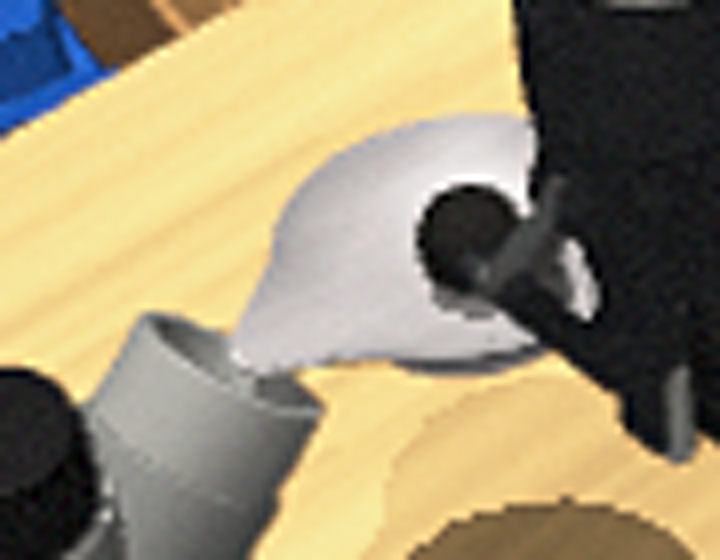

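View pics/end6.png

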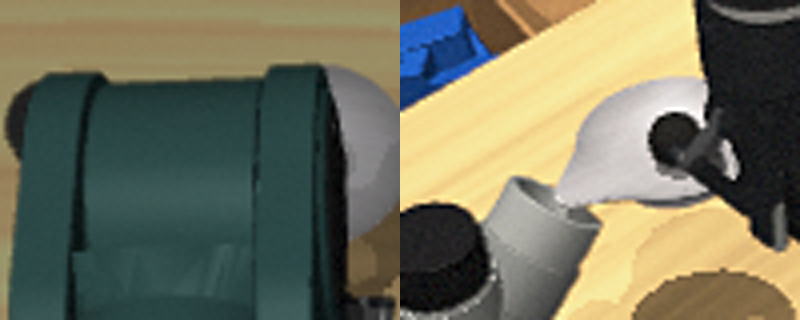

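```bash
python3 - <<'E'
from plant import bot
print(bot.hand_in())
o=bot.get_obs(); print(o["clock"],o["force"],o["tool_pos"])
E
```

```text
the job is handed in; nothing more can be done
None
the job is handed in; nothing more can be done
```

The cap is pushed home, and the pan is held level at the branch mouth with the ball still in it. I handed the job in at about 25 s.

- **Cap:** I pushed it straight down with the closed fingers until it stopped moving at z = 0.177 m, with about 25 N on the tool. The depth images afterwards put its top at about 0.1765 m, against 0.177 m when fully home.
- **Pan:** I gripped the handle at 100 N, lifted the pan, and turned it 85° slowly. I then slid it in along the branch direction, which I measured as about 5° off the world y axis.
- **Lip:** In the last side view the lip end is at pixel (179.4, 209.8), against (179.4, 210.4) for the mouth centre. The wrist felt only the weight of the pan and ball, about 2 N, so the pan is not leaning on the valve.
- **Ball:** It sits about 3–4 mm from the middle of the dish, towards the handle. It was already about 3 mm off at the start.

**Weaker checks:**
- The arm hid the lip in the final top view. The cross-check there is from earlier top measurements plus the tool pose, which agree with the side view to about 2 mm.
- A rough depth fit partway through gave about 1.2° of tilt along the lip. I discounted it because the lip's own shape skews that fit. The tool orientation stayed within about 0.1° of level, and a depth comparison just after the lift showed only about half a degree.

I didn't measure the other items' positions at the end. The arm only passed well above them.

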